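# Put the staining bottles back into the stands that fit them

## Task

The staining bottles are in the wrong stands: the small brown one, the blue one and the violet one each stand loosely in the next larger stand, and the big white one is left over on the bench. Put each of the four bottles into the stand that is bored to fit it, upright and right down on the stand's floor, so that none can be knocked over. Lower them gently, tip none over, and leave the two flat dishes among them where they are.

Things in the scene. Friction and masses are not known exactly. Their poses are not given: they have to be found in the camera images.
- immersion_oil: Small brown bottle with a black cap, 61 high; round body 26 in diameter up to 49 above its underside, cap 17 in diameter, about 35 g. Sizes in mm. Origin at the centre of the underside, z up along the bottle; rigid, upright at the start.
- stain_blue: Blue bottle with a narrow dropper cap in grey and black, 92 high; round body 34 in diameter up to 69 above its underside, cap about 20 in diameter, about 80 g. Sizes in mm. Origin at the centre of the underside, z up along the bottle; rigid, upright at the start.
- stain_violet: Violet bottle with a black cap, 104 high; round body 40 in diameter up to 77 above its underside, cap 26 in diameter, about 140 g. Sizes in mm. Origin at the centre of the underside, z up along the bottle; rigid, upright at the start.
- alcohol: White bottle with a blue cap, 134 high; round body 52 in diameter up to 97 above its underside, cap 34 in diameter, about 210 g. At the start it stands on the bench itself, near the stands (a similar one far to the left is not meant). Sizes in mm. Origin at the centre of the underside, z up along the bottle; rigid, upright at the start.
- stand_31: Smallest stand, empty at the start; fits the small brown bottle. Bore 31.5 mm, foot 64 mm in diameter, rim 22 mm high. White plastic, round flat foot, round cup open at the top, flared: the mouth is 16 mm wider than the bore and narrows to it over the top 14 mm. Loose, under 0.25 kg, slides easily on the bench. Origin at the centre of the underside, z up; the cup's floor is 5 mm above it.
- stand_38: Second smallest stand; fits the blue bottle. At the start the small brown bottle stands loosely in it. Bore 38.5 mm, foot 72 mm in diameter, rim 24 mm high. White plastic, round flat foot, round cup open at the top, flared: the mouth is 16 mm wider than the bore and narrows to it over the top 14 mm. Loose, under 0.25 kg, slides easily on the bench. Origin at the centre of the underside, z up; the cup's floor is 5 mm above it.
- stand_46: Second largest stand; fits the violet bottle. At the start the blue bottle stands loosely in it. Bore 46 mm, foot 80 mm in diameter, rim 26 mm high. White plastic, round flat foot, round cup open at the top, flared: the mouth is 16 mm wider than the bore and narrows to it over the top 14 mm. Loose, under 0.25 kg, slides easily on the bench. Origin at the centre of the underside, z up; the cup's floor is 5 mm above it.
- stand_59: Largest stand; fits the white bottle. At the start the violet bottle stands loosely in it. Bore 59 mm, foot 96 mm in diameter, rim 28 mm high. White plastic, round flat foot, round cup open at the top, flared: the mouth is 16 mm wider than the bore and narrows to it over the top 14 mm. Loose, under 0.25 kg, slides easily on the bench. Origin at the centre of the underside, z up; the cup's floor is 5 mm above it.
- petri_1: Flat round white dish with its lid on, 60 mm in diameter, 15 mm high, loose on the bench among the stands; to be left alone. Origin at the centre of the underside.
- petri_2: Flat round white dish with its lid on, 60 mm in diameter, 15 mm high, loose on the bench among the stands; to be left alone. Origin at the centre of the underside.
Things that resemble listed ones, but are neither listed nor needed, are in the scene too. What is shaped like the stain_blue but orange or turquoise is not meant.

How it is judged:
By the outcome, as a careful person would: the job done as asked, in the order asked, and still so for the second after the job is handed in, with the robot touching nothing.
It also fails if it takes over 112 s, if anything falls off the work surface, if the arm or the gripper's body presses on something with over 40 N, if the wrist force passes 120 N, or if a joint passes its speed limit or range.

## Robot

A 6-joint arm with a two-finger parallel gripper is mounted at the origin on a cart in front of the work surface, level with it; the furniture and walls round the work are solid. World frame = base frame: x ahead of the robot, y to its left, z up, the work surface at z = 0. Lengths are in m, angles in rad, forces in N, time in s.
With the tool pointing down it reaches from about 0.25 to 0.725 m from the base axis. Payload 4 kg.
Tool frame: the origin (TCP) lies between the finger pads; the fingertips stand 17 mm ahead of it and the grasp point (between the pads) lies 2 mm behind it; z points along the fingers, x is the direction in which the jaws open and shut, and the axes are right-handed (so a half turn about z gives the same grasp; the last joint's range is limited). The gripper opens to 85 mm and grips with 20 to 120 N. Pads are 22 mm wide; open, the fingers measure 114 mm over their backs; the gripper's body (76 mm by 85 mm) begins 54 mm behind the grasp point. The pads swing forward as they close: fully open they stand 13 mm farther back than shut.
Start: joints at [1.336, 0.241, 0.005, 1.335, 0, 1.571], TCP at [0.116, 0.486, 0.209] pointing down, gripper open.
Joint ranges: [-2.72, 2.72], [-1.05, 1.87], [-1.09, 1.28], [-1.99, 2.15], [-1.42, 1.44], [-3.14, 3.14]. Speed limits (rad/s): [2.79, 2.79, 3.14, 3.14, 3.14, 3.14].

## Interface

Orientations are given as a unit quaternion [x, y, z, w].
In Python, from workcell import telemetry, cams, workorder gives the robot as it stands. The module is installed in compiled form; this text tells all that it offers.
- The arm moves only by the tool apply_moves, never from a script. Its argument "moves" is a list that holds one entry, the list of rows, each a list of 4 numbers: the shift along the tool's x, y, z in mm, then the turn about the tool's z in degrees. A call has exactly 10 rows; each row shifts and turns the pose as measured when the row begins, along the tool's axes as they then stand; what a row does not reach is not made up. A row lasts 1/10 s, in which the tool goes at most 50 mm and 8.59 degrees, less where a joint would pass 70% of its speed; a pose out of reach is approached as far as the arm can. A call with a gripper value outside its range is refused whole. "hand" is the gripper's target within -1 to 1 (fully open at 1, half-way at 0, shut at -1), set as the call begins (left out, the last holds). The fingers move at their own pace and stop on an object; the grip force is fixed at half the most. Time passes only in rows, so rows that do not move let the fingers close, or fill a call up. It gives the time, the measured TCP pose, the force and the opening at its end, in the units of the state.
- telemetry.get_obs(): the state, without advancing time (a new reading comes with each control period).
- cams.camera(name): name is "scene" or "top"; returns a dict with "color" (420x560x3 uint8, red, green, blue), "fovy" (degrees; the focal length in pixels is half the picture's height over the tangent of half this angle, whatever the lens; pixels are square), "cx", "cy" (the principal point, pixels), "camera_from_world" (4x4, takes a point from world to camera coordinates). Camera axes: x right, y down, z forward; pixel columns grow to the right and rows downward; lengths in m; the calibration is good to about 2 mm. A picture is of the moment at which its call begins. There is no depth.
- workorder.job_done(): hands the job in, once; it reports no verdict.
The state is a dict: "clock": time; "joint_pos": joint angles; "joint_vel": joint speeds; "tau": joint torques, N m; "eef_pos": TCP position; "tool_rot": TCP orientation; "ft_force": force on the tool from outside, world axes, zero at the start; "ft_torque": the same for the moment, N m; "grip_width": finger opening in m.
Only numpy, scipy, OpenCV 4.12 (cv2) and the standard library are available. Lean on these libraries where they do the work, as an engineer would, in place of code of your own. Each camera call takes 0.05 s, during which the arm holds its last target. There are 200 camera calls.

## Working session

There is one attempt and no reset: what is moved stays moved. The work goes in short steps, Python scripts to look and compute and a tool call to move; the robot and the scene stay as the last step left them, time stands still between calls to the robot, and variables do not carry over. Pictures are saved under pics/ and viewed, about 12 in all and at most 16, crops included, and the job is handed in when it is done.

Besides the shell and the picture viewer there is one more tool, called as name(argument=value, ...), one argument or row to a line, values as JSON. apply_moves: Moves the arm, as the interface text tells. Its arguments: {"type":"object","properties":{"moves":{"type":"array"},"hand":{"type":"number"}},"required":["moves"]}

```bash
mkdir -p pics; cat > h.py <<'E'
import numpy as np, cv2, sys
from workcell import telemetry, cams, workorder
np.set_printoptions(precision=4, suppress=True)
def shot(name, fn=None):
    c=cams.camera(name)
    if fn: cv2.imwrite('pics/'+fn, c['color'][:,:,::-1])
    np.save('last_%s.npy'%name, c, allow_pickle=True)
    return c
def load(name): return np.load('last_%s.npy'%name, allow_pickle=True).item()
def f(c): return c['color'].shape[0]/2/np.tan(np.radians(c['fovy'])/2)
def p2w(c,u,v,z):
    T=np.linalg.inv(c['camera_from_world']); d=T[:3,:3]@np.array([(u-c['cx'])/f(c),(v-c['cy'])/f(c),1]); o=T[:3,3]
    return o+d*(z-o[2])/d[2]
def w2p(c,p):
    q=c['camera_from_world']@np.r_[p,1]; return np.array([q[0]/q[2]*f(c)+c['cx'], q[1]/q[2]*f(c)+c['cy']])
E
python3 - <<'E'
from h import *
for n in ('scene','top'):
    c=shot(n,n+'0.png'); print(n,c['fovy'],c['cx'],c['cy']); print(c['camera_from_world'])
print(telemetry.get_obs())
E
```

```text
scene 48.943686856015695 281.28318109315586 209.74862530160348
[[ 0.8081 -0.5887  0.0171 -0.3925]
 [-0.4057 -0.5774 -0.7085  0.2214]
 [ 0.427   0.5657 -0.7055  0.8307]
 [ 0.      0.      0.      1.    ]]
top 51.727085905299596 286.10645284083256 211.86443003542612
[[-0.0121 -0.9999  0.0078  0.0044]
 [-0.9807  0.0103 -0.1951  0.4949]
 [ 0.195  -0.01   -0.9808  0.9065]
 [ 0.      0.      0.      1.    ]]
{'clock': 0.1, 'joint_pos': array([1.336 , 0.2413, 0.0039, 1.3352, 0.    , 1.5708]), 'joint_vel': array([ 0.0009, -0.0001,  0.0024,  0.0003,  0.001 ,  0.0006]), 'tau': array([ -0.0002, -37.3138,  25.301 ,   0.0109,   0.    ,  -0.    ]), 'eef_pos': array([0.1162, 0.4857, 0.2083]), 'tool_rot': array([ 0.7851,  0.6194, -0.0007,  0.0006]), 'ft_force': array([0.345 , 0.1691, 0.5427]), 'ft_torque': array([-0.0592, -0.0231,  0.0117]), 'grip_width': 0.08541070194661328}
```

View pics/scene0.png

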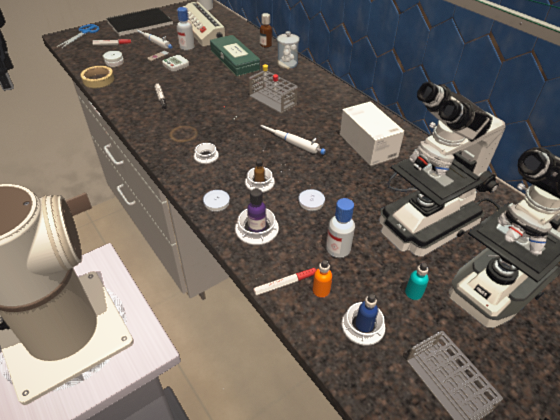

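View pics/top0.png

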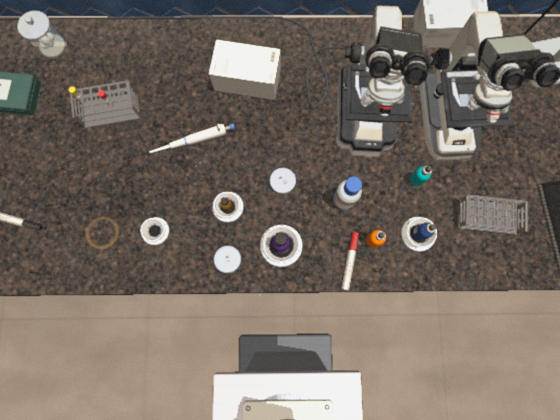

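Top view: the stands are at about (155,231) empty, (228,207) brown, (420,234) blue and (281,246) violet. The dishes are at (283,180) and (228,260). The white bottle near the stands is at (348,192). The other white one, at scene (184,30), is far to the left. The orange (377,238) and turquoise (421,175) bottles are decoys. I'll confirm this in an enlarged crop and measure.

```bash
cat > m.py <<'E'
from h import *
from scipy.optimize import least_squares
def fitcircle(c,u,v,D,z,win=34):
    """outer edge of white foot: ray search for edge, fit a world circle of dia D at height z"""
    g=cv2.GaussianBlur(c['color'].min(2).astype(np.float32),(0,0),0.8)
    p0=p2w(c,u,v,z); pts=[]
    for a in np.linspace(0,2*np.pi,90,endpoint=False):
        rr=np.arange(D/2-.012,D/2+.014,.0005)
        uv=np.array([w2p(c,p0+r*np.array([np.cos(a),np.sin(a),0])) for r in rr],np.float32)
        s=cv2.remap(g,uv[:,:1],uv[:,1:],cv2.INTER_LINEAR).ravel()
        d=np.diff(s); k=d.argmin()
        if d[k]<-4: pts.append(p0[:2]+rr[k]*np.array([np.cos(a),np.sin(a)]))
    pts=np.array(pts)
    r=least_squares(lambda q:np.hypot(*(pts-q[:2]).T)-q[2],[p0[0],p0[1],D/2],loss='soft_l1',f_scale=.001)
    return r.x[:2],2*r.x[2],len(pts),np.median(abs(r.fun))
def stands(c,g):
    out={}
    for n,(u,v,D) in g.items():
        for _ in range(2):
            xy,d,k,e=fitcircle(c,u,v,D,.003); u,v=w2p(c,[*xy,.003])
        out[n]=xy; print(n,xy,'D',round(d,4),k,round(e,5))
    return out
E
python3 - <<'E'
from m import *
c=load('top'); s=load('scene')
g=dict(s31=(155,231,.064),s38=(228,207,.072),s46=(420,234,.080),s59=(281,246,.096),p1=(283,180,.06),p2=(228,260,.06))
o=stands(c,g)
print('scene'); 
stands(s,{n:(*w2p(s,[*o[n],.003]),g[n][2]) for n in g})
img=c['color'][140:290,130:450,::-1]; cv2.imwrite('pics/crop_top.png',cv2.resize(img,None,fx=2.5,fy=2.5,interpolation=cv2.INTER_CUBIC))
img=s['color'][130:350,190:450,::-1]; cv2.imwrite('pics/crop_sc.png',cv2.resize(img,None,fx=2.7,fy=2.7,interpolation=cv2.INTER_CUBIC))
E
```

```text
s31 [0.4643 0.3006] D 0.0643 90 0.00061
s38 [0.5191 0.1342] D 0.0713 90 0.00037
s46 [ 0.4509 -0.3057] D 0.0807 90 0.00056
s59 [0.4271 0.0112] D 0.0957 90 0.00033
p1 [0.5808 0.006 ] D 0.0611 90 0.00035
p2 [0.3974 0.1333] D 0.0605 90 0.00032
scene
s31 [0.4646 0.3047] D 0.0682 83 0.00215
s38 [0.5234 0.1426] D 0.0771 82 0.00376
s46 [ 0.4537 -0.3015] D 0.0829 83 0.00144
s59 [0.4292 0.0159] D 0.1005 79 0.00162
p1 [0.5857 0.0165] D 0.0623 90 0.00063
p2 [0.4007 0.1436] D 0.062 90 0.00098
```

View pics/crop_top.png

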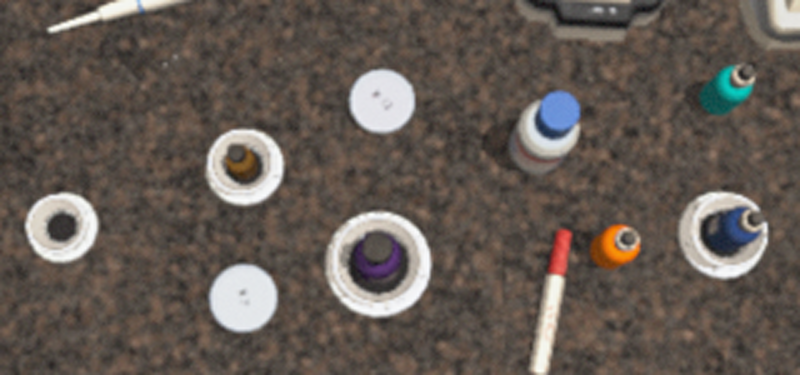

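View pics/crop_sc.png

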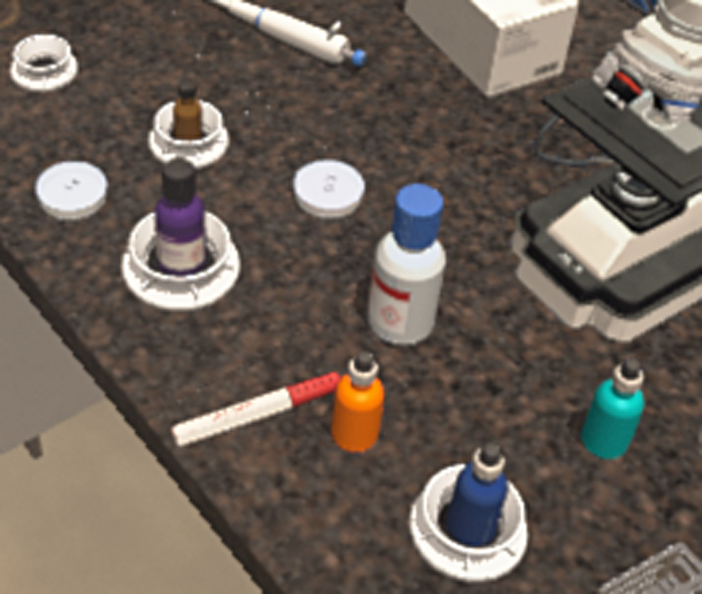

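```bash
python3 - <<'E'
from m import *
c=load('top'); s=load('scene')
B=dict(brown=((237,152),(187,89),.066),blue=((750,220),(490,453),.097),violet=((379,246),(178,171),.109),alc=((559,110),(418,201),.134),orange=((628,238),(365,361),.092))
for n,(a,b,z) in B.items():
    print(n,'top',p2w(c,130+a[0]/2.5-.3,140+a[1]/2.5-.3,z)[:2],'scene',p2w(s,190+b[0]/2.7-.3,130+b[1]/2.7-.3,z)[:2])
E
```

```text
brown top [0.5181 0.1325] scene [0.5152 0.1311]
blue top [ 0.4486 -0.2993] scene [ 0.4479 -0.307 ]
violet top [0.4285 0.0098] scene [0.4257 0.0097]
alc top [ 0.5349 -0.1377] scene [ 0.5333 -0.137 ]
orange top [ 0.4353 -0.1978] scene [ 0.4339 -0.2027]
```

apply_moves(
  moves=[
    [[0,0,0,-6.75],[0,0,0,-6.75],[-33,37,0,0],[-33,37,0,0],[-33,37,0,0],[-33,37,0,0],[-33,37,0,0],[-33,37,0,0],[-33,37,0,0],[-33,37,0,0]],
  ],
  hand=1,
)

```text
clock: 1.1
eef_pos: [0.4161, 0.2239, 0.2041]
tool_rot: [0.697, 0.717, -0.004, 0.001]
ft_force: [1.3, 1.6, 0.1]
grip_width: 0.0852
```

apply_moves(
  moves=[
    [[-30,34,0,0.8],[-30,34,0,0.8],[-25,28,0,0],[-6,6,0,0],[0,0,30,0],[0,0,40,0],[0,0,20,0],[0,0,10,0],[0,0,0,0],[0,0,0,0]],
  ],
)

```text
clock: 2.1
eef_pos: [0.5239, 0.1242, 0.0982]
tool_rot: [0.711, 0.703, -0.006, -0.001]
ft_force: [-0.1, -0.5, 1.2]
grip_width: 0.0851
```

```bash
cat > go.py <<'E'
from h import *
from scipy.spatial.transform import Rotation as R
def go(x,y,z,yaw=90):
    o=telemetry.get_obs(); r=R.from_quat(o['tool_rot']); t=r.as_matrix()
    d=t.T@(np.array([x,y,z])-o['eef_pos'])*1000
    a=np.degrees(np.arctan2(t[1,0],t[0,0]))
    print('pos',o['eef_pos'],'tilt',t[:,2],'turn',round(a-yaw,1),'shift mm',d,'j',o['joint_pos'],'F',o['ft_force'],'w',round(o['grip_width'],4),'t',o['clock'])
E
python3 -c "
from go import *
go(.518,.132,.045)"
```

```text
pos [0.5239 0.1242 0.0982] tilt [-0.0089 -0.0071 -0.9999] turn -0.7 shift mm [ 8.0699 -5.4928 53.1775] j [ 0.2358  0.3962 -0.0749  1.11   -0.0048  0.2473] F [-0.104  -0.521   1.1952] w 0.0851 t 2.1
```

apply_moves(
  moves=[
    [[8,-6,0,0],[0,0,10,0],[0,0,20,0],[0,0,15,0],[0,0,7,0],[0,0,0,0],[0,0,0,0],[0,0,0,0],[0,0,0,0],[0,0,0,0]],
  ],
)

```text
clock: 3.1
eef_pos: [0.5229, 0.1364, 0.0518]
tool_rot: [0.71, 0.704, 0.002, 0.003]
ft_force: [-0.5, 0.3, -0.4]
grip_width: 0.0855
```

```bash
python3 -c "
from go import *
go(.517,.132,.045)
c=shot('scene'); t=shot('top')
a=cv2.resize(c['color'][90:240,170:350,::-1],None,fx=2.2,fy=2.2,interpolation=cv2.INTER_CUBIC)
b=cv2.resize(t['color'][130:280,140:320,::-1],None,fx=2.2,fy=2.2,interpolation=cv2.INTER_CUBIC)
cv2.imwrite('pics/a1.png',np.hstack([a,b]))"
```

```text
pos [0.5229 0.1364 0.0518] tilt [ 0.0072 -0.0026 -1.    ] turn -0.5 shift mm [-4.4819 -5.8672  6.7559] j [ 0.2579  0.433  -0.1524  0.9791 -0.0043  0.2663] F [-0.458   0.2732 -0.4192] w 0.0855 t 3.1
```

View pics/a1.png

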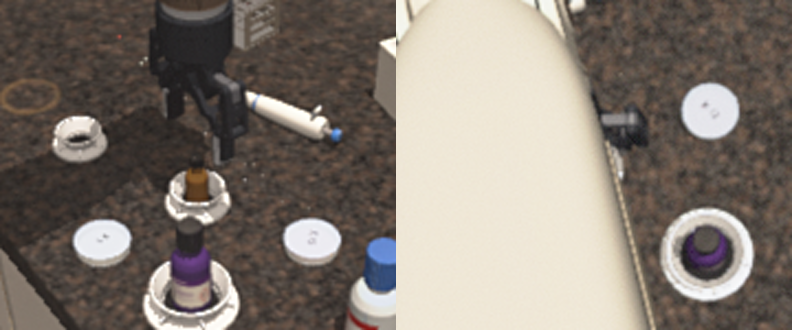

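```bash
python3 -c "
from h import *
c=load('scene')
for p in [(.523,.136,.052),(.523,.136,.12),(.523,.179,.045),(.523,.093,.045),(.518,.132,.066),(.518,.132,.03)]: print(p,w2p(c,p), (w2p(c,p)-[170,90])*2.2)
img=cv2.resize(c['color'][60:220,180:340,::-1],None,fx=3.75,fy=3.75,interpolation=cv2.INTER_CUBIC); 
cv2.imwrite('pics/a2.png',img)
"
```

```text
(0.523, 0.136, 0.052) [260.6238 165.0079] [199.3724 165.0174]
(0.523, 0.136, 0.12) [260.1882 141.7092] [198.4141 113.7603]
(0.523, 0.179, 0.045) [250.716  158.0131] [177.5752 149.6289]
(0.523, 0.093, 0.045) [271.0674 176.9885] [222.3483 191.3747]
(0.518, 0.132, 0.066) [259.7326 162.0321] [197.4117 158.4706]
(0.518, 0.132, 0.03) [259.9714 173.7756] [197.937  184.3063]
```

View pics/a2.png

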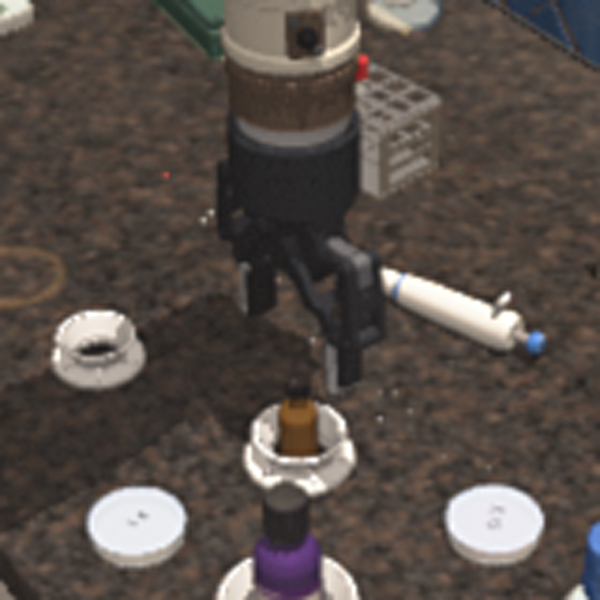

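```bash
python3 -c "
from h import *
c=load('scene');t=load('top')
for z in (.045,.06,.075,.09,.105): print(z, 'R tip',p2w(c,272,163.5,z)[:2],'L tip',p2w(c,248.8,142.5,z)[:2], 'predicted top px of R', w2p(t,p2w(c,272,163.5,z)))
img=cv2.resize(t['color'][140:240,200:300,::-1],None,fx=6,fy=6,interpolation=cv2.INTER_CUBIC); 
cv2.imwrite('pics/a3.png',img)
"
```

```text
0.045 R tip [0.5534 0.1322] L tip [0.5535 0.2341] predicted top px of R [226.1259 187.1881]
0.06 R tip [0.5427 0.1172] L tip [0.5429 0.2169] predicted top px of R [232.0186 190.1137]
0.075 R tip [0.532  0.1022] L tip [0.5322 0.1998] predicted top px of R [238.121  193.1432]
0.09 R tip [0.5214 0.0871] L tip [0.5215 0.1826] predicted top px of R [244.4444 196.2825]
0.105 R tip [0.5107 0.0721] L tip [0.5109 0.1654] predicted top px of R [251.001  199.5376]
```

View pics/a3.png

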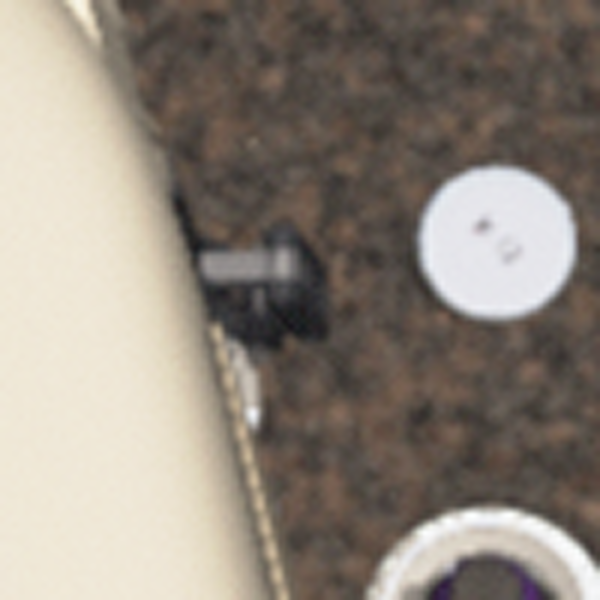

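```bash
python3 -c "
from go import *
go(.517,.132,.045)
c0=load('scene')['color'].astype(int); c=shot('scene'); d=abs(c['color']-c0).max(2); print((d>25).sum(), np.argwhere(d>25).min(0) if (d>25).any() else '')
img=cv2.resize(c['color'][100:200,210:310,::-1],None,fx=6,fy=6,interpolation=cv2.INTER_CUBIC); 
for p,col in (((.523,.093,.048),(0,0,255)),((.523,.179,.048),(0,0,255)),((.523,.136,.108),(0,255,0)),((.518,.132,.066),(255,0,0))):
    q=(w2p(c,p)-[210,100])*6; cv2.circle(img,tuple(int(v) for v in q),6,col,2)
cv2.imwrite('pics/a4.png',cv2.convertScaleAbs(img,alpha=1.8,beta=20))
"
```

```text
pos [0.5228 0.1364 0.0517] tilt [ 0.0072 -0.0026 -1.    ] turn -0.5 shift mm [-4.449  -5.8383  6.6889] j [ 0.2579  0.4331 -0.1525  0.979  -0.0044  0.2662] F [-0.1763  0.8183 -0.3142] w 0.0855 t 3.2
9 [13 33]
```

View pics/a4.png

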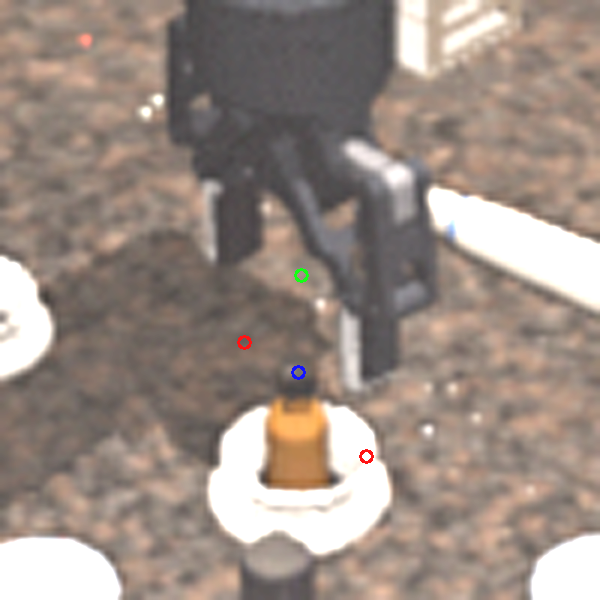

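apply_moves(
  moves=[
    [[-4,-5,0,0],[0,0,5,0],[0,0,10,0],[0,0,10,0],[0,0,5,0],[0,0,0,0],[0,0,0,0],[0,0,0,0],[0,0,0,0],[0,0,0,0]],
  ],
)

```text
clock: 4.25
eef_pos: [0.5167, 0.1317, 0.018]
tool_rot: [0.71, 0.704, 0.001, 0.003]
ft_force: [0.1, 0.7, 0.3]
grip_width: 0.0856
```

```bash
python3 -c "
from go import *
go(.517,.132,.020)
c=shot('scene')
img=cv2.resize(c['color'][100:200,210:310,::-1],None,fx=6,fy=6,interpolation=cv2.INTER_CUBIC); 
cv2.imwrite('pics/a5.png',cv2.convertScaleAbs(img,alpha=1.8,beta=20))
"
```

```text
pos [0.5167 0.1317 0.018 ] tilt [ 0.0051 -0.0032 -1.    ] turn -0.5 shift mm [ 0.3059  0.2618 -1.9757] j [ 0.2522  0.4622 -0.2089  0.8955 -0.0044  0.2607] F [0.0983 0.6566 0.2866] w 0.0856 t 4.25
```

View pics/a5.png

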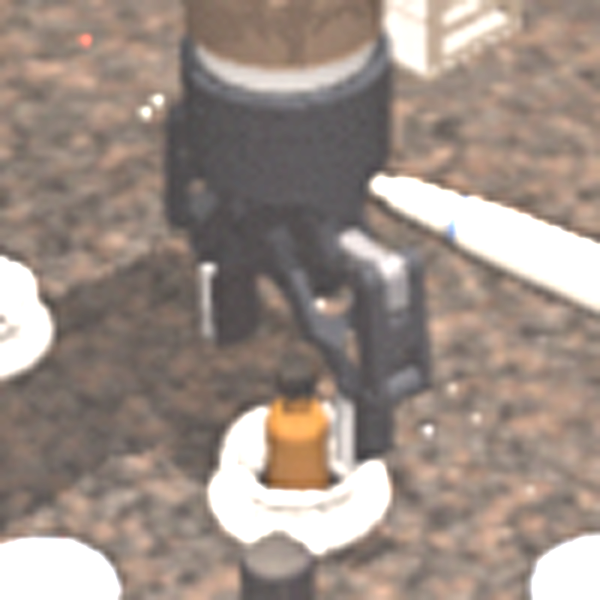

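apply_moves(
  moves=[
    [[0,0,5,0],[0,0,4,0],[0,0,0,0],[0,0,0,0],[0,0,0,0],[0,0,0,0],[0,0,0,0],[0,0,0,0],[0,0,0,0],[0,0,0,0]],
  ],
)

```text
clock: 5.3
eef_pos: [0.5173, 0.1318, 0.0089]
tool_rot: [0.71, 0.704, 0.001, 0.003]
ft_force: [0.5, -0.5, -0.2]
grip_width: 0.0855
```

apply_moves(
  moves=[
    [[0,0,0,0],[0,0,0,0],[0,0,0,0],[0,0,0,0],[0,0,0,0],[0,0,0,0],[0,0,0,0],[0,0,0,0],[0,0,0,0],[0,0,0,0]],
  ],
  hand=-1,
)

```text
clock: 6.3
eef_pos: [0.5178, 0.1319, 0.0092]
tool_rot: [0.71, 0.704, 0.002, 0.004]
ft_force: [0.3, -0.0, 0.4]
grip_width: 0.0238
```

```bash
python3 -c "
from go import *
go(.517,.132,.020)
c=shot('scene')
img=cv2.resize(c['color'][100:200,210:310,::-1],None,fx=6,fy=6,interpolation=cv2.INTER_CUBIC); 
cv2.imwrite('pics/a6.png',cv2.convertScaleAbs(img,alpha=1.8,beta=20))
"
```

```text
pos [0.5178 0.1319 0.0092] tilt [ 0.0074 -0.0026 -1.    ] turn -0.5 shift mm [  0.0546  -0.6976 -10.7759] j [ 0.2521  0.4734 -0.218   0.8728 -0.0043  0.2606] F [ 0.3278 -0.0129  0.388 ] w 0.0238 t 6.3
```

View pics/a6.png

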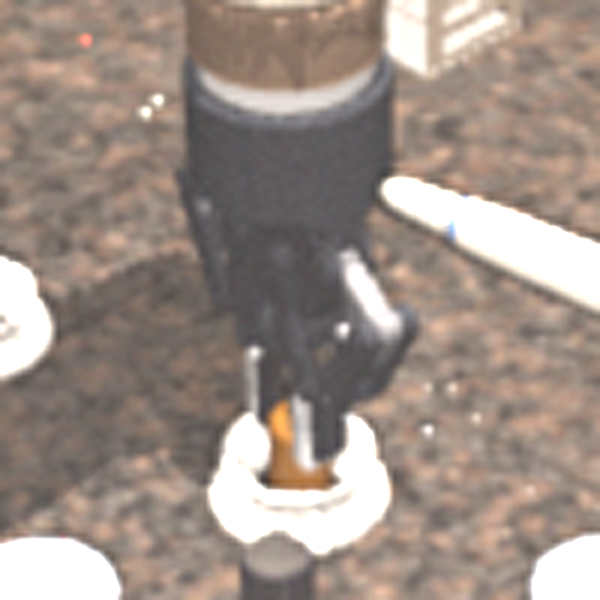

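apply_moves(
  moves=[
    [[0,0,-5,0],[0,0,-15,0],[0,0,-20,0],[0,0,-20,0],[25,-8,0,0],[42,-13,0,0],[42,-13,0,0],[40,-13,0,0],[20,-6,0,0],[0,0,0,0]],
  ],
)

```text
clock: 7.35
eef_pos: [0.4646, 0.3065, 0.0727]
tool_rot: [0.712, 0.702, 0.002, 0.003]
ft_force: [-0.8, 0.6, -0.5]
grip_width: 0.0241
```

```bash
python3 -c "
from go import *
go(.4643,.3006,.030)
"
```

```text
pos [0.4646 0.3065 0.0727] tilt [ 0.0072 -0.0016 -1.    ] turn -0.8 shift mm [-5.8557 -0.5465 42.6781] j [ 0.5863  0.4409 -0.0777  1.0471 -0.0053  0.6   ] F [-0.7938  0.5776 -0.5265] w 0.0241 t 7.35
```

apply_moves(
  moves=[
    [[-6,0,0,0],[0,0,0,0],[0,0,10,0],[0,0,15,0],[0,0,12,0],[0,0,5,0],[0,0,0,0],[0,0,0,0],[0,0,0,0],[0,0,0,0]],
  ],
)

```text
clock: 8.35
eef_pos: [0.4664, 0.2934, 0.0278]
tool_rot: [0.715, 0.699, 0.001, 0.004]
ft_force: [-0.3, -0.0, 0.6]
grip_width: 0.0241
```

```bash
python3 -c "
from go import *
go(.4643,.3006,.009)
c=shot('scene'); u,v=w2p(c,(.464,.30,.03)).astype(int); 
img=cv2.resize(c['color'][v-50:v+50,u-50:u+50,::-1],None,fx=6,fy=6,interpolation=cv2.INTER_CUBIC); 
cv2.imwrite('pics/b1.png',cv2.convertScaleAbs(img,alpha=1.5,beta=10))
"
```

```text
pos [0.4664 0.2934 0.0278] tilt [ 0.0061 -0.0044 -1.    ] turn -1.3 shift mm [ 7.1825 -2.3276 18.7404] j [ 0.5658  0.4808 -0.1463  0.9409 -0.007   0.5878] F [-0.3492 -0.0333  0.5711] w 0.0241 t 8.35
```

View pics/b1.png

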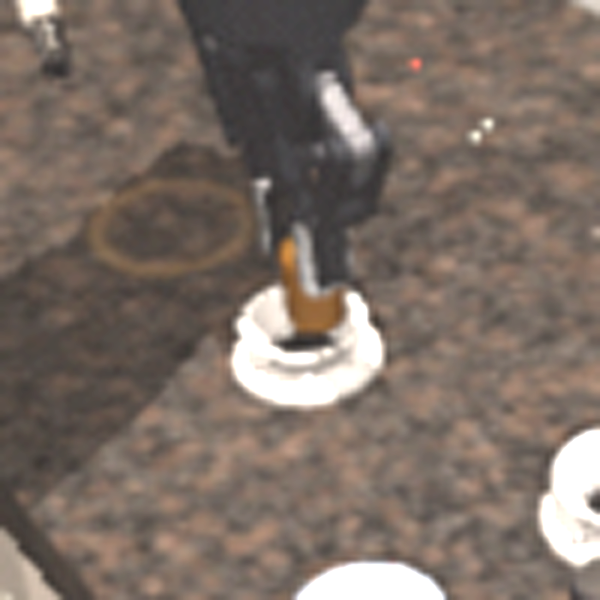

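apply_moves(
  moves=[
    [[7,-2,0,-1],[0,0,0,0],[0,0,0,0],[0,0,4,0],[0,0,4,0],[0,0,4,0],[0,0,2,0],[0,0,0,0],[0,0,0,0],[0,0,0,0]],
  ],
)

```text
clock: 9.4
eef_pos: [0.4645, 0.3016, 0.0131]
tool_rot: [0.708, 0.706, 0.001, 0.004]
ft_force: [-0.2, 0.0, -0.4]
grip_width: 0.024
```

```bash
python3 -c "
from go import *
go(.4643,.3006,.0095)
"
```

```text
pos [0.4645 0.3016 0.0131] tilt [ 0.007  -0.0039 -1.    ] turn -0.1 shift mm [-1.0081 -0.225   3.5682] j [ 0.5801  0.5025 -0.155   0.9096 -0.0071  0.5823] F [-0.1659  0.04   -0.391 ] w 0.024 t 9.4
```

apply_moves(
  moves=[
    [[-1,0,0,0],[0,0,1,0],[0,0,1,0],[0,0,1,0],[0,0,1,0],[0,0,0,0],[0,0,0,0],[0,0,0,0],[0,0,0,0],[0,0,0,0]],
  ],
)

```text
clock: 10.4
eef_pos: [0.465, 0.3007, 0.0093]
tool_rot: [0.708, 0.706, 0.002, 0.004]
ft_force: [0.4, -0.3, 0.3]
grip_width: 0.0241
```

apply_moves(
  moves=[
    [[0,0,1,0],[0,0,0,0],[0,0,0.5,0],[0,0,0,0],[0,0,0,0],[0,0,0,0],[0,0,0,0],[0,0,0,0],[0,0,0,0],[0,0,0,0]],
  ],
)

```text
clock: 11.4
eef_pos: [0.4652, 0.3007, 0.0092]
tool_rot: [0.708, 0.706, 0.002, 0.004]
ft_force: [-0.3, -0.4, 2.0]
grip_width: 0.0244
```

apply_moves(
  moves=[
    [[0,0,0,0],[0,0,0,0],[0,0,0,0],[0,0,0,0],[0,0,-5,0],[0,0,-15,0],[0,0,-40,0],[0,0,-50,0],[0,0,-40,0],[-20,0,0,0]],
  ],
  hand=1,
)

```text
clock: 12.4
eef_pos: [0.4629, 0.282, 0.1638]
tool_rot: [0.707, 0.707, 0.0, 0.004]
ft_force: [1.1, 0.2, -0.7]
grip_width: 0.0853
```

apply_moves(
  moves=[
    [[-50,0,0,0],[-50,0,0,0],[-50,0,0,0],[-50,0,0,0],[-50,0,0,0],[-50,0,0,0],[-50,0,0,0],[-50,0,0,0],[-50,0,0,0],[-50,0,0,0]],
  ],
)

```text
clock: 13.4
eef_pos: [0.4684, -0.2176, 0.1734]
tool_rot: [0.703, 0.711, 0.009, 0.009]
ft_force: [1.2, 0.7, 1.0]
grip_width: 0.0857
```

```bash
cat > look.py <<'E'
from m import *
def caps(t,s,cols):
    pass
E
python3 -c "
from go import *
from m import stands
go(.4486,-.302,.16)
c=shot('top'); s=shot('scene')
stands(c,dict(s31=(155,231,.064),s38=(228,207,.072),s59=(281,246,.096),s46=(420,234,.08)))
a=cv2.resize(c['color'][160:280,130:330,::-1],None,fx=4,fy=4,interpolation=cv2.INTER_CUBIC)
cv2.imwrite('pics/b2.png',a)
"
```

```text
pos [ 0.4684 -0.2176  0.1734] tilt [ 0.0251 -0.0009 -0.9997] turn 0.7 shift mm [-84.1072 -21.1533  12.9536] j [-0.4412  0.2721 -0.0479  1.2278  0.0099 -0.4533] F [1.1976 0.7267 1.0436] w 0.0857 t 13.4
s31 [0.4644 0.3006] D 0.0641 86 0.00052
s38 [0.519  0.1342] D 0.0713 90 0.00049
s59 [0.4272 0.0111] D 0.0952 90 0.00044
s46 [ 0.4505 -0.3054] D 0.08 61 0.00073
```

View pics/b2.png

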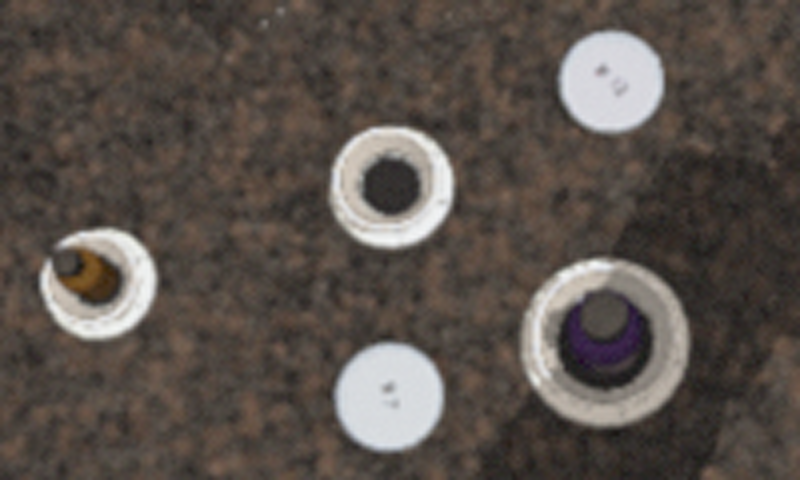

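apply_moves(
  moves=[
    [[-40,-10,0,0],[-40,-10,10,0],[0,0,0,0],[0,0,0,0],[0,0,20,0],[0,0,20,0],[0,0,10,0],[0,0,0,0],[0,0,0,0],[0,0,0,0]],
  ],
)

```text
clock: 14.5
eef_pos: [0.4532, -0.2992, 0.1159]
tool_rot: [0.704, 0.71, 0.01, 0.012]
ft_force: [-0.5, -1.1, 0.3]
grip_width: 0.0854
```

```bash
python3 -c "
from go import *
go(.449,-.304,.02)
c=load('top'); p=p2w(c,130+66/4-.4,160+262/4-.4,.066); print('brown cap',p, w2p(c,(.4644,.3006,.066)))
s=load('scene');print((w2p(s,(.4644,.3006,.066))))
"
```

```text
pos [ 0.4532 -0.2992  0.1159] tilt [ 0.0311 -0.0038 -0.9995] turn 0.5 shift mm [-4.3807 -7.2663 95.7137] j [-0.592   0.3598 -0.0806  1.1024  0.0142 -0.6014] F [-0.4948 -1.0563  0.2729] w 0.0854 t 14.5
brown cap [0.4657 0.2997 0.066 ] [145.6463 225.7073]
[204.0039 134.7623]
```

apply_moves(
  moves=[
    [[-4,-8,10,0],[0,0,25,0],[0,0,25,0],[0,0,18,0],[0,0,8,0],[0,0,0,0],[0,0,0,0],[0,0,0,0],[0,0,0,0],[0,0,0,0]],
  ],
)

```text
clock: 15.5
eef_pos: [0.4499, -0.3086, 0.0324]
tool_rot: [0.704, 0.71, 0.01, 0.019]
ft_force: [-0.1, 0.7, -0.2]
grip_width: 0.0856
```

```bash
python3 -c "
from go import *
go(.449,-.304,.02)
"
```

```text
pos [ 0.4499 -0.3086  0.0324] tilt [ 0.0413 -0.0125 -0.9991] turn 0.5 shift mm [ 4.7391 -1.3476 12.3315] j [-0.6092  0.4392 -0.203   0.8876  0.0133 -0.6173] F [-0.1323  0.6662 -0.2342] w 0.0856 t 15.5
```

apply_moves(
  moves=[
    [[5,-1,0,0],[0,0,6,0],[0,0,6,0],[0,0,0,0],[0,0,0,0],[0,0,0,0],[0,0,0,0],[0,0,0,0],[0,0,0,0],[0,0,0,0]],
  ],
)

```text
clock: 16.5
eef_pos: [0.45, -0.3036, 0.0202]
tool_rot: [0.704, 0.71, 0.01, 0.02]
ft_force: [-0.1, 0.1, -0.1]
grip_width: 0.0853
```

apply_moves(
  moves=[
    [[0,0,0,0],[0,0,0,0],[0,0,0,0],[0,0,0,0],[0,0,0,0],[0,0,0,0],[0,0,0,0],[0,0,0,0],[0,0,0,0],[0,0,0,0]],
  ],
  hand=-1,
)

```text
clock: 17.5
eef_pos: [0.4504, -0.3039, 0.0207]
tool_rot: [0.704, 0.71, 0.01, 0.02]
ft_force: [0.4, 0.7, -0.1]
grip_width: 0.0326
```

```bash
python3 -c "
from go import *
go(.449,-.304,.02)
c=shot('scene'); u,v=w2p(c,(.45,-.304,.05)).astype(int); 
img=cv2.resize(c['color'][v-60:v+40,u-50:u+50,::-1],None,fx=6,fy=6,interpolation=cv2.INTER_CUBIC); 
cv2.imwrite('pics/c1.png',cv2.convertScaleAbs(img,alpha=1.5,beta=10))
"
```

```text
pos [ 0.4504 -0.3039  0.0207] tilt [ 0.0437 -0.0141 -0.9989] turn 0.5 shift mm [-0.0697 -1.397   0.6257] j [-0.6015  0.4479 -0.2259  0.8529  0.0131 -0.6098] F [ 0.4111  0.7447 -0.0622] w 0.0326 t 17.5
```

View pics/c1.png

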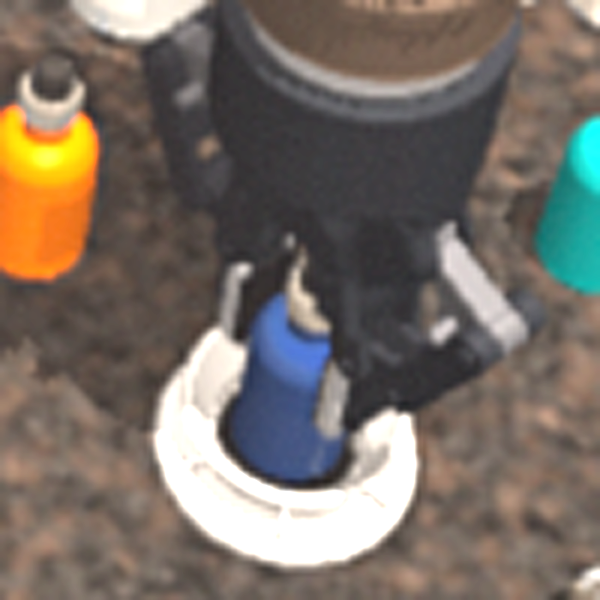

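apply_moves(
  moves=[
    [[0,0,-5,0],[0,0,-10,0],[0,0,-20,0],[0,0,-30,0],[0,0,-40,0],[0,0,-40,0],[0,0,-10,0],[15,2,0,0],[30,5,0,0],[35,6,0,0]],
  ],
)

```text
clock: 18.55
eef_pos: [0.4534, -0.22, 0.1819]
tool_rot: [0.706, 0.707, 0.01, 0.019]
ft_force: [0.3, 0.3, -1.6]
grip_width: 0.0328
```

apply_moves(
  moves=[
    [[40,6,0,0],[40,6,0,0],[40,6,0,0],[40,6,0,0],[40,6,0,0],[40,6,0,0],[40,6,0,0],[40,6,0,0],[20,3,0,0],[0,0,0,0]],
  ],
)

```text
clock: 19.55
eef_pos: [0.489, 0.1458, 0.1646]
tool_rot: [0.703, 0.711, 0.002, 0.007]
ft_force: [0.3, -0.7, -1.1]
grip_width: 0.0326
```

```bash
python3 -c "
from go import *
go(.519,.1342,.10)
"
```

```text
pos [0.489  0.1458 0.1646] tilt [ 0.0129 -0.0074 -0.9999] turn 0.6 shift mm [-11.4036  29.0134  65.0534] j [ 0.2966  0.2761 -0.0657  1.2187 -0.0108  0.2862] F [ 0.345  -0.7236 -1.1456] w 0.0326 t 19.55
```

apply_moves(
  moves=[
    [[-6,15,0,0],[-4,14,0,0],[0,0,0,0],[0,0,0,0],[0,0,15,0],[0,0,25,0],[0,0,25,0],[0,0,10,0],[0,0,0,0],[0,0,0,0]],
  ],
)

```text
clock: 20.55
eef_pos: [0.5126, 0.1321, 0.0849]
tool_rot: [0.705, 0.71, -0.002, 0.004]
ft_force: [0.2, -0.6, -0.3]
grip_width: 0.0328
```

```bash
python3 -c "
from go import *
go(.5205,.1342,.02)
"
```

```text
pos [0.5126 0.1321 0.0849] tilt [ 0.0028 -0.0096 -0.9999] turn 0.4 shift mm [ 2.6843  7.7049 64.8516] j [ 0.2583  0.3841 -0.1318  1.0546 -0.01    0.2514] F [ 0.1816 -0.6199 -0.2706] w 0.0328 t 20.55
```

apply_moves(
  moves=[
    [[2,8,0,0],[0,1,0,0],[0,0,10,0],[0,0,15,0],[0,0,10,0],[0,0,5,0],[0,0,0,0],[0,0,0,0],[0,0,0,0],[0,0,0,0]],
  ],
)

```text
clock: 21.55
eef_pos: [0.5271, 0.1352, 0.0473]
tool_rot: [0.705, 0.71, 0.002, 0.007]
ft_force: [0.4, 0.9, -1.6]
grip_width: 0.0327
```

```bash
python3 -c "
from go import *
go(.5215,.1342,.02)
c=shot('scene'); u,v=w2p(c,(.519,.134,.05)).astype(int); 
img=cv2.resize(c['color'][v-60:v+40,u-50:u+50,::-1],None,fx=6,fy=6,interpolation=cv2.INTER_CUBIC); 
cv2.imwrite('pics/c2.png',cv2.convertScaleAbs(img,alpha=1.5,beta=10))
"
```

```text
pos [0.5271 0.1352 0.0473] tilt [ 0.0124 -0.007  -0.9999] turn 0.4 shift mm [-0.7938 -5.9604 27.2671] j [ 0.257   0.4417 -0.1518  0.9671 -0.0099  0.2501] F [ 0.3921  0.9273 -1.6146] w 0.0327 t 21.55
```

apply_moves(
  moves=[
    [[-1,-6,0,0],[0,0,0,0],[0,0,4,0],[0,0,4,0],[0,0,0,0],[0,0,0,0],[0,0,0,0],[0,0,0,0],[0,0,0,0],[0,0,0,0]],
  ],
)

```text
clock: 22.6
eef_pos: [0.5213, 0.1342, 0.0394]
tool_rot: [0.705, 0.71, 0.003, 0.007]
ft_force: [-0.8, 0.1, -1.3]
grip_width: 0.0325
```

```bash
python3 -c "
from go import *
go(.5215,.1342,.021)
"
```

```text
pos [0.5213 0.1342 0.0394] tilt [ 0.014  -0.0065 -0.9999] turn 0.4 shift mm [ 0.1333 -0.0378 18.3611] j [ 0.2579  0.4395 -0.1799  0.9396 -0.0099  0.251 ] F [-0.7639  0.0944 -1.347 ] w 0.0325 t 22.6
```

apply_moves(
  moves=[
    [[0,0,3,0],[0,0,3,0],[0,0,3,0],[0,0,3,0],[0,0,2,0],[0,0,2,0],[0,0,0,0],[0,0,0,0],[0,0,0,0],[0,0,0,0]],
  ],
)

```text
clock: 23.6
eef_pos: [0.5213, 0.134, 0.022]
tool_rot: [0.705, 0.71, 0.002, 0.007]
ft_force: [0.2, -0.5, -0.8]
grip_width: 0.0325
```

apply_moves(
  moves=[
    [[0,0,1,0],[0,0,0.5,0],[0,0,0,0],[0,0,0,0],[0,0,0,0],[0,0,0,0],[0,0,0,0],[0,0,0,0],[0,0,0,0],[0,0,0,0]],
  ],
)

```text
clock: 24.6
eef_pos: [0.5213, 0.1341, 0.021]
tool_rot: [0.705, 0.71, 0.003, 0.007]
ft_force: [-0.4, 0.0, 0.5]
grip_width: 0.033
```

apply_moves(
  moves=[
    [[0,0,0.7,0],[0,0,0,0],[0,0,0,0],[0,0,0,0],[0,0,0,0],[0,0,0,0],[0,0,0,0],[0,0,0,0],[0,0,0,0],[0,0,0,0]],
  ],
)

```text
clock: 25.6
eef_pos: [0.5213, 0.1341, 0.0209]
tool_rot: [0.705, 0.71, 0.003, 0.007]
ft_force: [-1.1, 0.1, 1.1]
grip_width: 0.0323
```

apply_moves(
  moves=[
    [[0,0,0,0],[0,0,0,0],[0,0,0,0],[0,0,0,0],[0,0,0,0],[0,0,-5,0],[0,0,-20,0],[0,0,-30,0],[0,0,-40,0],[0,0,-30,0]],
  ],
  hand=1,
)

```text
clock: 26.6
eef_pos: [0.5161, 0.1339, 0.1453]
tool_rot: [0.705, 0.709, -0.002, 0.005]
ft_force: [-0.1, -0.1, 0.0]
grip_width: 0.0859
```

apply_moves(
  moves=[
    [[-25,-20,0,0],[-30,-22,0,0],[-30,-22,0,0],[-25,-18,0,0],[-12,-10,0,0],[0,0,0,0],[0,0,0,0],[0,0,0,0],[0,0,0,0],[0,0,0,0]],
  ],
)

```text
clock: 27.6
eef_pos: [0.431, 0.0118, 0.1548]
tool_rot: [0.703, 0.711, 0.007, 0.011]
ft_force: [-0.1, 0.4, -0.6]
grip_width: 0.0859
```

```bash
python3 -c "
from go import *
from m import stands
go(.428,.010,.034)
c=shot('top'); s=shot('scene')
stands(c,dict(s31=(155,231,.064),s46=(420,234,.08)))
a=cv2.resize(s['color'][120:260,190:330,::-1],None,fx=4,fy=4,interpolation=cv2.INTER_CUBIC)
b=cv2.resize(c['color'][150:290,130:190,::-1],None,fx=4,fy=4,interpolation=cv2.INTER_CUBIC)
cv2.imwrite('pics/c3.png',np.hstack([a,b]))
"
```

```text
pos [0.431  0.0118 0.1548] tilt [ 0.0256 -0.0044 -0.9997] turn 0.7 shift mm [ -1.1657  -6.1314 120.6536] j [ 0.0312  0.1183 -0.2921  1.1349 -0.0052  0.0193] F [-0.0768  0.3532 -0.6013] w 0.0859 t 27.6
s31 [0.4644 0.3005] D 0.0641 86 0.00056
s46 [ 0.4509 -0.3059] D 0.0806 90 0.00069
```

View pics/c3.png

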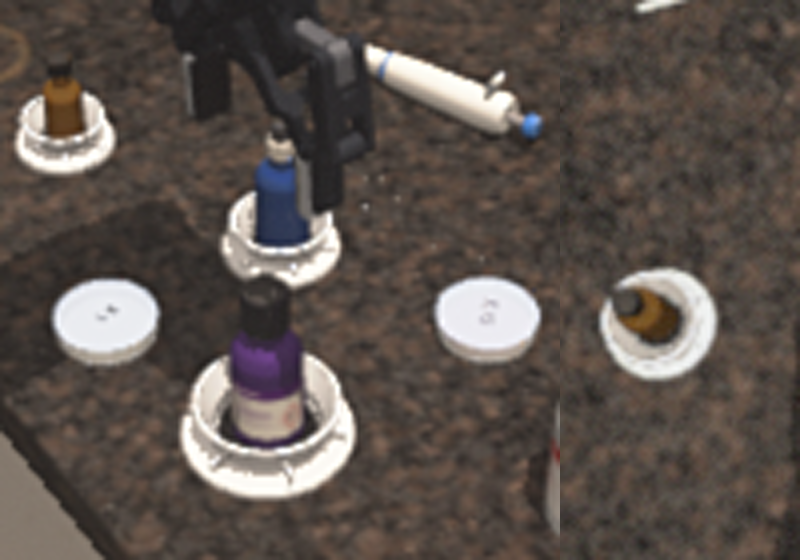

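apply_moves(
  moves=[
    [[-1,-6,10,0],[0,0,25,0],[0,0,35,0],[0,0,25,0],[0,0,12,0],[0,0,0,0],[0,0,0,0],[0,0,0,0],[0,0,0,0],[0,0,0,0]],
  ],
)

```text
clock: 28.7
eef_pos: [0.4325, 0.0122, 0.047]
tool_rot: [0.701, 0.712, 0.01, 0.013]
ft_force: [0.8, -0.4, 0.3]
grip_width: 0.0851
```

```bash
python3 -c "
from go import *
go(.428,.010,.030)
"
```

```text
pos [0.4325 0.0122 0.047 ] tilt [ 0.0328 -0.0038 -0.9995] turn 0.9 shift mm [-2.0637 -5.1341 16.8323] j [ 0.0319  0.2347 -0.4673  0.8361 -0.0049  0.0162] F [ 0.8411 -0.4164  0.282 ] w 0.0851 t 28.7
```

apply_moves(
  moves=[
    [[-2,-5,0,0],[0,0,8,0],[0,0,8,0],[0,0,0,0],[0,0,0,0],[0,0,0,0],[0,0,0,0],[0,0,0,0],[0,0,0,0],[0,0,0,0]],
  ],
)

```text
clock: 29.7
eef_pos: [0.4287, 0.0098, 0.0305]
tool_rot: [0.702, 0.712, 0.011, 0.014]
ft_force: [0.1, -0.4, 0.3]
grip_width: 0.0854
```

apply_moves(
  moves=[
    [[0,0,0,0],[0,0,0,0],[0,0,0,0],[0,0,0,0],[0,0,0,0],[0,0,0,0],[0,0,0,0],[0,0,0,0],[0,0,0,0],[0,0,0,0]],
  ],
  hand=-1,
)

```text
clock: 30.7
eef_pos: [0.4293, 0.0099, 0.0311]
tool_rot: [0.701, 0.712, 0.012, 0.014]
ft_force: [0.1, -0.7, 0.5]
grip_width: 0.039
```

```bash
python3 -c "
from go import *
go(.428,.010,.030)
"
```

```text
pos [0.4293 0.0099 0.0311] tilt [ 0.0367 -0.0037 -0.9993] turn 0.9 shift mm [ 0.1302 -1.3583  1.0065] j [ 0.0266  0.2496 -0.5001  0.7845 -0.0047  0.011 ] F [ 0.1396 -0.7382  0.4604] w 0.039 t 30.7
```

apply_moves(
  moves=[
    [[0,0,-5,0],[0,0,-10,0],[0,0,-20,0],[0,0,-30,0],[0,0,-35,0],[0,0,-30,0],[0,0,-12,0],[-15,1,0,0],[-30,2,0,0],[-35,2,0,0]],
  ],
)

```text
clock: 31.7
eef_pos: [0.4278, -0.0684, 0.1846]
tool_rot: [0.699, 0.715, 0.012, 0.014]
ft_force: [0.7, -0.8, -2.2]
grip_width: 0.0386
```

apply_moves(
  moves=[
    [[-40,2,0,0],[-40,2,0,0],[-40,2,0,0],[-40,2,0,0],[-35,2,0,0],[-25,1,0,0],[-12,1,0,0],[0,0,0,0],[0,0,0,0],[0,0,0,0]],
  ],
)

```text
clock: 32.7
eef_pos: [0.443, -0.3099, 0.1913]
tool_rot: [0.699, 0.714, 0.013, 0.014]
ft_force: [0.8, -0.7, -1.3]
grip_width: 0.038
```

```bash
python3 -c "
from go import *
go(.4515,-.3059,.0311)
"
```

```text
pos [ 0.443  -0.3099  0.1913] tilt [ 0.0382 -0.0023 -0.9993] turn 1.2 shift mm [  4.3621   2.5031 160.3498] j [-0.6228  0.3018  0.0398  1.2764  0.0204 -0.6436] F [ 0.7732 -0.6797 -1.2896] w 0.038 t 32.7
```

apply_moves(
  moves=[
    [[4,3,0,0],[0,0,15,0],[0,0,25,0],[0,0,30,0],[0,0,25,0],[0,0,12,0],[0,0,0,0],[0,0,0,0],[0,0,0,0],[0,0,0,0]],
  ],
)

```text
clock: 33.7
eef_pos: [0.4555, -0.2951, 0.0866]
tool_rot: [0.694, 0.72, 0.015, 0.017]
ft_force: [0.5, 0.4, -0.9]
grip_width: 0.0386
```

```bash
python3 -c "
from go import *
go(.4524,-.3059,.0311)
"
```

```text
pos [ 0.4555 -0.2951  0.0866] tilt [ 0.0454 -0.0029 -0.999 ] turn 2.1 shift mm [-10.3807  -5.9872  55.295 ] j [-0.5886  0.3768 -0.1392  1.0154  0.0228 -0.6248] F [ 0.4574  0.399  -0.8655] w 0.0386 t 33.7
```

apply_moves(
  moves=[
    [[-5,-3,0,1],[-5,-3,0,1],[0,0,0,0],[0,0,10,0],[0,0,10,0],[0,0,8,0],[0,0,0,0],[0,0,0,0],[0,0,0,0],[0,0,0,0]],
  ],
)

```text
clock: 34.7
eef_pos: [0.4512, -0.3073, 0.057]
tool_rot: [0.708, 0.706, 0.015, 0.018]
ft_force: [-0.1, -0.0, -0.3]
grip_width: 0.0387
```

```bash
python3 -c "
from go import *
go(.4524,-.3059,.0311)
"
```

```text
pos [ 0.4512 -0.3073  0.057 ] tilt [ 0.0472 -0.0042 -0.9989] turn -0.1 shift mm [ 1.4732 -0.0279 25.9649] j [-0.612   0.4115 -0.1724  0.9457  0.0237 -0.6091] F [-0.0808 -0.0252 -0.2794] w 0.0387 t 34.7
```

apply_moves(
  moves=[
    [[1,0,3,0],[0,0,4,0],[0,0,4,0],[0,0,4,0],[0,0,3,0],[0,0,3,0],[0,0,2,0],[0,0,1,0],[0,0,0,0],[0,0,0,0]],
  ],
)

```text
clock: 35.7
eef_pos: [0.453, -0.3065, 0.0315]
tool_rot: [0.708, 0.706, 0.015, 0.019]
ft_force: [0.7, -0.2, -1.7]
grip_width: 0.0384
```

apply_moves(
  moves=[
    [[0,0,1,0],[0,0,0.5,0],[0,0,0,0],[0,0,0,0],[0,0,0,0],[0,0,0,0],[0,0,0,0],[0,0,0,0],[0,0,0,0],[0,0,0,0]],
  ],
)

```text
clock: 36.7
eef_pos: [0.4538, -0.3069, 0.0313]
tool_rot: [0.708, 0.706, 0.016, 0.02]
ft_force: [-0.1, 0.6, -0.0]
grip_width: 0.0381
```

apply_moves(
  moves=[
    [[0,0,0.5,0],[0,0,0,0],[0,0,0,0],[0,0,0,0],[0,0,0,0],[0,0,0,0],[0,0,0,0],[0,0,0,0],[0,0,0,0],[0,0,0,0]],
  ],
)

```text
clock: 37.7
eef_pos: [0.454, -0.307, 0.0312]
tool_rot: [0.708, 0.706, 0.016, 0.02]
ft_force: [-0.7, 1.1, 0.7]
grip_width: 0.0384
```

apply_moves(
  moves=[
    [[0,0,0,0],[0,0,0,0],[0,0,0,0],[0,0,0,0],[0,0,0,0],[0,0,-5,0],[0,0,-20,0],[0,0,-35,0],[0,0,-45,0],[0,0,-40,0]],
  ],
  hand=1,
)

```text
clock: 38.7
eef_pos: [0.4424, -0.3032, 0.174]
tool_rot: [0.708, 0.706, 0.014, 0.013]
ft_force: [0.4, 0.1, 0.4]
grip_width: 0.0854
```

apply_moves(
  moves=[
    [[20,10,-5,0],[30,15,0,0],[35,17,0,0],[35,17,0,0],[25,12,0,0],[12,6,0,0],[0,0,0,0],[0,0,0,0],[0,0,0,0],[0,0,0,0]],
  ],
)

```text
clock: 39.7
eef_pos: [0.5256, -0.1485, 0.1954]
tool_rot: [0.71, 0.703, 0.016, 0.024]
ft_force: [0.4, -0.2, 0.6]
grip_width: 0.0855
```

```bash
python3 -c "
from go import *
from m import stands
go(.5345,-.1373,.055)
c=shot('top'); s=shot('scene')
stands(c,dict(s46=(420,234,.08),s59=(281,246,.096)))
print('exp violet cap',w2p(c,(.4515,-.3059,.109)),w2p(s,(.4515,-.3059,.109)))
np.save('t.npy',0)
"
```

```text
pos [ 0.5256 -0.1485  0.1954] tilt [ 0.0564 -0.0104 -0.9984] turn -0.6 shift mm [ 12.6455   0.8363 140.5519] j [-0.2786  0.2902  0.0337  1.2571  0.0055 -0.269 ] F [ 0.3509 -0.2136  0.6348] w 0.0855 t 39.7Traceback (most recent call last):
  File "<string>", line 6, in <module>
    stands(c,dict(s46=(420,234,.08),s59=(281,246,.096)))
    ~~~~~~^^^^^^^^^^^^^^^^^^^^^^^^^^^^^^^^^^^^^^^^^^^^^^
  File "m.py", line 20, in stands
    xy,d,k,e=fitcircle(c,u,v,D,.003); u,v=w2p(c,[*xy,.003])
             ~~~~~~~~~^^^^^^^^^^^^^^
  File "m.py", line 14, in fitcircle
    r=least_squares(lambda q:np.hypot(*(pts-q[:2]).T)-q[2],[p0[0],p0[1],D/2],loss='soft_l1',f_scale=.001)
    return func(*args, **kwargs)
    vector_fun = VectorFunction(
        fun_wrapped,
    ...<6 lines>...
        workers=workers
    )
    self._update_fun()
    ~~~~~~~~~~~~~~~~^^
    self.f = self.fun_wrapped(xp_copy(self.x))
             ~~~~~~~~~~~~~~~~^^^^^^^^^^^^^^^^^
    return np.atleast_1d(self.fun(x))
                         ~~~~~~~~^^^
    return self.f(x, *self.args, **self.kwargs)
           ~~~~~~^^^^^^^^^^^^^^^^^^^^^^^^^^^^^^
  File "m.py", line 14, in <lambda>
    r=least_squares(lambda q:np.hypot(*(pts-q[:2]).T)-q[2],[p0[0],p0[1],D/2],loss='soft_l1',f_scale=.001)
                                        ~~~^~~~~~
ValueError: operands could not be broadcast together with shapes (0,) (2,)
```

apply_moves(
  moves=[
    [[12,1,0,0],[0,0,15,0],[0,0,25,0],[0,0,25,0],[0,0,12,0],[0,0,0,0],[0,0,0,0],[0,0,0,0],[0,0,0,0],[0,0,0,0]],
  ],
)

```text
clock: 40.8
eef_pos: [0.5332, -0.1353, 0.1198]
tool_rot: [0.711, 0.702, 0.019, 0.026]
ft_force: [-0.6, -0.0, -0.7]
grip_width: 0.0855
```

```bash
python3 -c "
from go import *
go(.5345,-.1373,.050)
s=shot('scene'); c=shot('top')
a=cv2.resize(s['color'][160:300,290:430,::-1],None,fx=3,fy=3,interpolation=cv2.INTER_CUBIC)
b=cv2.resize(s['color'][220:360,320:440,::-1],None,fx=3,fy=3,interpolation=cv2.INTER_CUBIC)
cv2.imwrite('pics/d1.png',np.hstack([a,b]))
print('exp violet cap in right pane',(w2p(s,(.4515,-.3059,.109))-[320,220])*3+[420,0])
"
```

```text
pos [ 0.5332 -0.1353  0.1198] tilt [ 0.0631 -0.0103 -0.998 ] turn -0.7 shift mm [-1.2945 -3.1182 69.7873] j [-0.2519  0.3418 -0.098   1.0673  0.0058 -0.2392] F [-0.6082 -0.0355 -0.682 ] w 0.0855 t 40.8
exp violet cap in right pane [580.0762 215.6215]
```

View pics/d1.png

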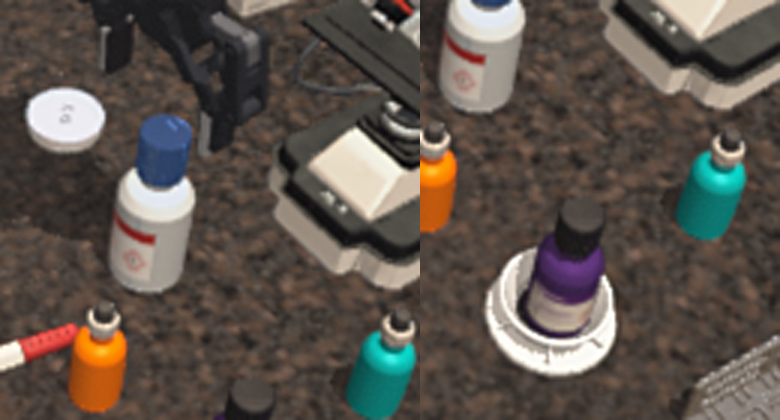

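apply_moves(
  moves=[
    [[-1,-3,0,0],[0,0,10,0],[0,0,18,0],[0,0,15,0],[0,0,8,0],[0,0,4,0],[0,0,0,0],[0,0,0,0],[0,0,0,0],[0,0,0,0]],
  ],
)

```text
clock: 41.9
eef_pos: [0.5345, -0.1377, 0.0628]
tool_rot: [0.711, 0.702, 0.02, 0.027]
ft_force: [-1.1, 0.1, -0.1]
grip_width: 0.0857
```

```bash
python3 -c "
from go import *
go(.5345,-.1373,.050)
"
```

```text
pos [ 0.5345 -0.1377  0.0628] tilt [ 0.0662 -0.0112 -0.9977] turn -0.8 shift mm [ 0.5108 -0.809  12.7877] j [-0.2556  0.3972 -0.1793  0.9273  0.0059 -0.242 ] F [-1.078   0.0978 -0.1119] w 0.0857 t 41.9
```

apply_moves(
  moves=[
    [[0,-1,4,0],[0,0,4,0],[0,0,4,0],[0,0,0,0],[0,0,0,0],[0,0,0,0],[0,0,0,0],[0,0,0,0],[0,0,0,0],[0,0,0,0]],
  ],
)

```text
clock: 42.9
eef_pos: [0.535, -0.138, 0.0508]
tool_rot: [0.711, 0.702, 0.02, 0.028]
ft_force: [-0.6, 0.6, -0.5]
grip_width: 0.086
```

apply_moves(
  moves=[
    [[0,0,0,0],[0,0,0,0],[0,0,0,0],[0,0,0,0],[0,0,0,0],[0,0,0,0],[0,0,0,0],[0,0,0,0],[0,0,0,0],[0,0,0,0]],
  ],
  hand=-1,
)

```text
clock: 43.9
eef_pos: [0.5358, -0.1383, 0.0515]
tool_rot: [0.711, 0.702, 0.021, 0.029]
ft_force: [-0.7, 0.5, 0.2]
grip_width: 0.0501
```

```bash
python3 -c "
from go import *
go(.5345,-.1373,.050)
"
```

```text
pos [ 0.5358 -0.1383  0.0515] tilt [ 0.0699 -0.0121 -0.9975] turn -0.8 shift mm [ 0.9509 -1.3696  1.406 ] j [-0.2561  0.4094 -0.1945  0.896   0.006  -0.2424] F [-0.6684  0.4934  0.2478] w 0.0501 t 43.9
```

apply_moves(
  moves=[
    [[0,0,-5,0],[0,0,-10,0],[0,0,-15,0],[0,0,-15,0],[0,0,-10,0],[10,-8,-3,0],[17,-13,0,0],[20,-15,0,0],[20,-15,0,0],[20,-15,0,0]],
  ],
)

```text
clock: 44.9
eef_pos: [0.4607, -0.046, 0.1056]
tool_rot: [0.713, 0.7, 0.019, 0.026]
ft_force: [-0.4, 0.0, -3.3]
grip_width: 0.0501
```

apply_moves(
  moves=[
    [[20,-14,0,0],[15,-10,0,0],[10,-7,0,0],[6,-4,0,0],[0,0,0,0],[0,0,0,0],[0,0,0,0],[0,0,0,0],[0,0,0,0],[0,0,0,0]],
  ],
)

```text
clock: 45.9
eef_pos: [0.4196, 0.0098, 0.1015]
tool_rot: [0.712, 0.701, 0.018, 0.024]
ft_force: [-0.1, 0.9, -3.0]
grip_width: 0.0502
```

```bash
python3 -c "
from go import *
from m import stands
go(.428,.0111,.0565)
c=shot('top')
try: stands(c,dict(s46=(420,234,.08)))
except Exception as e: print('occluded')
"
```

```text
pos [0.4196 0.0098 0.1015] tilt [ 0.0589 -0.009  -0.9982] turn -0.9 shift mm [ 1.7489  5.6975 45.4357] j [ 0.0319  0.1212 -0.4429  0.9481 -0.0108  0.0472] F [-0.0737  0.945  -2.99  ] w 0.0502 t 45.9
s46 [ 0.4506 -0.3052] D 0.0799 76 0.00046
```

apply_moves(
  moves=[
    [[1,4,0,0],[0,3,0,0],[0,0,5,0],[0,0,7,0],[0,0,4,0],[0,0,0,0],[0,0,0,0],[0,0,0,0],[0,0,0,0],[0,0,0,0]],
  ],
)

```text
clock: 46.95
eef_pos: [0.428, 0.0105, 0.084]
tool_rot: [0.712, 0.701, 0.017, 0.023]
ft_force: [-0.5, 0.3, -3.6]
grip_width: 0.0503
```

```bash
python3 -c "
from go import *
go(.429,.0111,.0565)
s=shot('scene'); s2=s['color'].copy()
u,v=w2p(s,(.427,.011,.04)).astype(int); print(u,v)
a=cv2.resize(s['color'][v-70:v+50,u-60:u+60,::-1],None,fx=5,fy=5,interpolation=cv2.INTER_CUBIC)
cv2.imwrite('pics/e1.png',a)
"
```

```text
pos [0.428  0.0105 0.084 ] tilt [ 0.0577 -0.0091 -0.9983] turn -0.9 shift mm [ 0.8277 -0.6168 27.5391] j [ 0.0329  0.1588 -0.4503  0.9042 -0.011   0.0485] F [-0.5069  0.2873 -3.5928] w 0.0503 t 46.95
256 216
```

apply_moves(
  moves=[
    [[0.5,0,3,0],[0,0,3,0],[0,0,4,0],[0,0,4,0],[0,0,3,0],[0,0,2,0],[0,0,0,0],[0,0,0,0],[0,0,0,0],[0,0,0,0]],
  ],
)

```text
clock: 48.0
eef_pos: [0.4293, 0.0108, 0.0634]
tool_rot: [0.712, 0.701, 0.017, 0.024]
ft_force: [0.8, 0.3, -2.3]
grip_width: 0.0503
```

```bash
python3 -c "
from go import *
go(.429,.0111,.0565)
"
```

```text
pos [0.4293 0.0108 0.0634] tilt [ 0.0578 -0.0091 -0.9983] turn -0.9 shift mm [ 0.3067 -0.705   6.835 ] j [ 0.0336  0.188  -0.4781  0.8472 -0.011   0.0492] F [ 0.7524  0.2675 -2.286 ] w 0.0503 t 48.0
```

apply_moves(
  moves=[
    [[0,0,2,0],[0,0,2,0],[0,0,1,0],[0,0,1,0],[0,0,0.5,0],[0,0,0,0],[0,0,0,0],[0,0,0,0],[0,0,0,0],[0,0,0,0]],
  ],
)

```text
clock: 49.0
eef_pos: [0.4301, 0.0108, 0.0567]
tool_rot: [0.712, 0.701, 0.018, 0.024]
ft_force: [0.3, 0.5, -2.9]
grip_width: 0.0503
```

apply_moves(
  moves=[
    [[0,0,0.7,0],[0,0,0.5,0],[0,0,0,0],[0,0,0,0],[0,0,0,0],[0,0,0,0],[0,0,0,0],[0,0,0,0],[0,0,0,0],[0,0,0,0]],
  ],
)

```text
clock: 50.0
eef_pos: [0.4308, 0.0108, 0.0565]
tool_rot: [0.712, 0.701, 0.018, 0.024]
ft_force: [-0.7, 0.5, -0.3]
grip_width: 0.0503
```

Weight is coming off the wrist. One more small step down, then release and retreat.

apply_moves(
  moves=[
    [[0,0,0.5,0],[0,0,0.5,0],[0,0,0,0],[0,0,0,0],[0,0,0,0],[0,0,0,0],[0,0,0,0],[0,0,0,0],[0,0,0,0],[0,0,0,0]],
  ],
)

```text
clock: 51.0
eef_pos: [0.4314, 0.0108, 0.0565]
tool_rot: [0.712, 0.701, 0.019, 0.025]
ft_force: [-1.1, -0.2, 0.9]
grip_width: 0.0506
```

apply_moves(
  moves=[
    [[0,0,0,0],[0,0,0,0],[0,0,0,0],[0,0,0,0],[0,0,0,0],[0,0,-5,0],[0,0,-20,0],[0,0,-35,0],[0,0,-35,0],[0,0,-30,0]],
  ],
  hand=1,
)

```text
clock: 52.0
eef_pos: [0.4202, 0.0118, 0.1821]
tool_rot: [0.712, 0.701, 0.015, 0.022]
ft_force: [0.9, -0.4, 0.1]
grip_width: 0.0855
```

apply_moves(
  moves=[
    [[-30,-10,0,0],[-40,-5,0,0],[-40,0,0,0],[-40,0,0,0],[-40,0,0,0],[-30,0,0,0],[-15,0,0,0],[0,0,0,0],[0,0,0,0],[0,0,0,0]],
  ],
)

```text
clock: 53.0
eef_pos: [0.4065, -0.2308, 0.1943]
tool_rot: [0.711, 0.703, 0.022, 0.03]
ft_force: [-0.1, -0.3, 0.3]
grip_width: 0.0852
```

```bash
python3 -c "
from go import *
from m import stands
go(.429,.0111,.0565)
c=shot('top'); s=shot('scene')
for n,g in dict(s31=(155,231,.064),s38=(228,207,.072),s59=(281,246,.096),s46=(420,234,.08),p1=(283,180,.06),p2=(228,260,.06)).items():
    try: stands(c,{n:g})
    except Exception: print(n,'occluded')
E=dict(oil=(.4644,.3006,.066),blue=(.519,.1342,.097),vio=(.4506,-.3055,.109),alc=(.4271,.0111,.139))
a=c['color'][150:290,110:450,::-1]; b=s['color'][110:350,190:450,::-1]
a=cv2.resize(a,None,fx=2,fy=2,interpolation=cv2.INTER_CUBIC); b=cv2.resize(b,None,fx=1.3,fy=1.3); b2=s['color'][120:260,190:320,::-1]; b2=cv2.resize(b2,(290,312),interpolation=cv2.INTER_CUBIC)
im=np.zeros((600,700,3),np.uint8); im[:280,:680]=a; im[285:285+b.shape[0],:b.shape[1]]=b; im[285:597,345:635]=b2
for p in E.values():
    q=(w2p(c,p)-[110,150])*2; cv2.circle(im,tuple(int(x) for x in q),3,(0,255,0),1)
cv2.imwrite('pics/f1.png',im)
"
```

```text
pos [ 0.4065 -0.2308  0.1943] tilt [ 0.0724 -0.0115 -0.9973] turn -0.7 shift mm [243.588    9.7897 136.2923] j [-0.5351  0.127  -0.1775  1.1981  0.027  -0.5229] F [-0.1133 -0.3197  0.2902] w 0.0852 t 53.0
s31 [0.4644 0.3005] D 0.0638 86 0.00054
s38 [0.5205 0.1342] D 0.0715 90 0.00048
s59 [0.4274 0.0112] D 0.0952 90 0.00043
s46 [ 0.4539 -0.3032] D 0.073 33 0.0006
p1 [0.5807 0.0059] D 0.061 90 0.00033
p2 [0.3973 0.1333] D 0.0603 90 0.0005
```

View pics/f1.png

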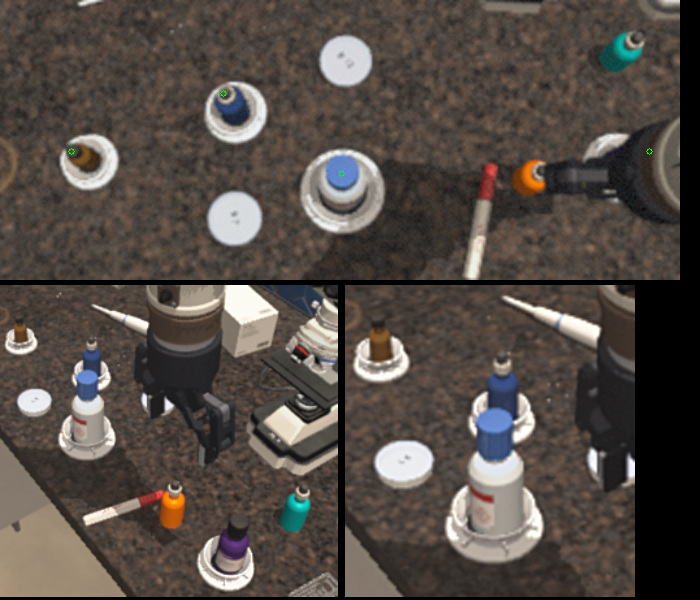

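The picture shows all four bottles upright in their stands. The oil, blue and white caps lie on the positions predicted for full seating. Handing in.

```bash
python3 -c "
from h import *
print(workorder.job_done())"
```

```text
the job is handed in; nothing more can be done
None
```

All four bottles are in the stands bored for them, and the job was handed in at about 53 s on the robot's clock. I moved them in order: oil to stand_31, blue to stand_38, violet to stand_46, white to stand_59. Each was lowered in steps of 4 mm or less over the last stretch, until its weight came off the wrist.

**Last checks:**
- **Seating:** The final picture shows all four bottles upright. The oil, blue and white caps lie where a fully seated bottle would put them. The arm hid violet from the top camera at the end, so I checked it in a scene picture before the white bottle was moved; it was upright and matched its predicted cap position.
- **Dishes:** Both are within 0.2 mm of where they started.
- **Clearance:** The gripper was open and raised clear of everything at hand-in. The highest force I read was under 4 N.

**What disagreed:**
- **Height reading:** The reported tool height was about 35 mm lower than the fingertips looked in the pictures. I set grasp heights from the pictures and used the reported height only to compare grasp with placing.
- **Tool tilt:** The tool drifted up to about 4° off vertical. I corrected the placing positions for this.
- **Stand_38:** It shifted about 1.5 mm while the blue bottle was placed.
- **Stand_46:** It was half hidden at the end, so its last position fit (33 of 90 edge points) is unreliable. The previous fit, taken after violet was placed, matched its starting position within 0.6 mm.

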